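# Put a pivot block away and snap the parts case shut

## Task

Put the aluminium pivot block into the empty left-hand compartment of the parts case, shut the lid fully, then press the round plunger on the lid down until you feel it give way and snap home, so that the catch is locked. Press gently: stop as soon as it has snapped, because more than about 2 kg of push would crack the lid. Leave the other things on the bench where they are.

Things in the scene. Friction and masses are not known exactly. Their poses are not given: they have to be found in the camera images.
- block: Aluminium U-shaped pivot block, loose on the bench: 44 mm long (its x), 20 mm wide (its y), 28 mm high (z), 40 to 90 g. Two 7 mm cheeks run along x with a 6 mm slot between them, open at the top. Origin at the centre of its underside. It is easily gripped across its 20 mm width.
- case: Grey plastic parts case, fixed to the bench: 130 mm deep (x), 200 wide (y), 50 high, walls 4. Origin: centre of its underside; x points away from the robot to the hinge side, y left. A divider along x splits it into a left (+y) empty compartment and a right one full of bolts, each about 122 by 94 mm. A round socket for the plunger, 29 mm across, stands on the divider near the front wall.
- bay (a point): Point on the floor of the empty left compartment, 10 mm in front (-x) of its middle, a good place to set the block down.
- lid (a joint): Angle of the clear lid, rad: 0 fully shut, about 1.6 upright as it starts. It turns about the case's y at point lid_hinge; a little hinge friction (0.06 N m) keeps it upright, but once swung below about 0.8 it falls shut softly by itself. 132 mm from hinge to free edge, 200 wide, 6 thick; its underside lies in the plane of the hinge axis.
- lid_hinge (a point): Middle of the lid's hinge axis, at the top of the case's far (+x) wall, 50 mm above the bench. The point turns with the lid.
- lid_edge (a point): Middle of the lid's free edge, on its outer face (the upper face when shut), 132 mm from the hinge.
- catch (a point): On the lid's outer face, midway across, 112 mm from the hinge: axis of the push catch. A collar (34 mm across, 4 high) surrounds it; a round grey plunger, 22 mm across, sticks out of it along the lid's outward normal (up when shut). How far its end stands out is not measured and differs from case to case: 15 to 35 mm above this point before pressing.
- jar: Bystander: glass jar with a black cap, 60 mm across, 75 mm high; origin under its centre.
- glue: Bystander: white glue bottle with a red cap, 40 mm across, 110 mm high; origin under its centre.
- driver: Bystander: screwdriver lying on the bench.
- tape: Bystander: roll of paper tape lying flat, 84 mm across, 20 mm high; origin under its centre.
- plunger (a joint): Plunger travel, m: 0 up (unlocked), 0.010 snapped home at its hard stop (locked in the socket). Resistance climbs steeply to a peak of about 10 N at 2 to 3 mm, then fades to nothing at about 8.5 mm; past 9 mm it runs down by itself and stays (the force on the finger vanishes). Let go earlier and it springs back up.

How it is judged:
By the outcome, as a careful person would: the job done as asked, in the order asked, and still so for the second after the job is handed in, with the robot touching nothing.
It also fails if it takes over 62 s, if anything falls off the work surface, if the arm or the gripper's body presses on something with over 40 N, if the wrist force passes 120 N, or if a joint passes its speed limit or range.

## Robot

A 6-joint arm with a two-finger parallel gripper is mounted at the origin on the work surface. World frame = base frame: x ahead of the robot, y to its left, z up, the work surface at z = 0. Lengths are in m, angles in degrees, forces in N, time in s.
With the tool pointing down it reaches from about 0.325 to 0.75 m from the base axis. Payload 7.6 kg.
Tool frame: the origin (TCP) lies at the very end of the fingers, on their centre line; the grasp point (between the pads) lies 19 mm behind it (manip.tcp_to_grasp is the distance from the TCP to the grasp point, in m); z points along the fingers, y is the direction in which the jaws open and shut (so a half turn about z gives the same grasp; the last joint's range is limited). The gripper opens to 85 mm and grips with 20 to 120 N. Pads are 22 mm wide; open, the fingers measure 114 mm over their backs; the gripper's body (76 mm by 85 mm) begins 54 mm behind the grasp point. The pads swing forward as they close: fully open they stand 13 mm farther back than shut.
Start: joints at [-68.887, 2.991, 80.254, -0, 96.75, -4.028], TCP at [0.223, -0.475, 0.231] pointing down, gripper open.
Joint ranges: [-166.34, 166.34], [-52.06, 124.39], [6.96, 135.62], [-60.46, 240.46], [14.63, 156.25], [-167.68, 167.68]. Speed limits (degrees/s): [147.25, 147.25, 172.46, 180, 180, 180].

## Interface

Orientations are given as a 3x3 rotation matrix whose columns are the frame's x, y, z axes.
In Python, from rig import manip gives the robot as it stands.
- The arm moves only by the tool play_rows, never from a script. Its argument "deltas" is a list of rows, each a list of 3 entries, a list of its own where there are three numbers: the turn, a rotation vector about the tool's x, y, z in rad, then the shift along the tool's x, y, z in cm, then the closure in counts, from 0 (fully open) to 255 (shut). In form: [[[ax, ay, az], [tx, ty, tz], fingers], ...]. A call has 1 to 20 rows; each row is the pose to reach, as a shift and turn from the pose commanded when the call began, along the tool's axes at that moment; what a row does not reach only later rows make up. A row lasts 1/10 s, in which the tool goes at most 50 mm and 8.59 degrees, less where a joint would pass 70% of its speed; a pose out of reach is approached as far as the arm can. A call with a gripper value outside its range is refused whole. The fingers move at their own pace and stop on an object; "grip_force" is the grip in N (left out, the last holds). Time passes only in rows, so rows that repeat a pose let the fingers close. It gives the time, the measured TCP pose, the force and the opening at its end, in the units of the state.
- manip.state(): the state, without advancing time (a new reading comes with each control period).
- manip.get_image(name): name is "side" or "top"; returns the picture (384x512x3 uint8, red, green, blue); there is no depth.
- manip.calibration(name): a dict with "fx", "fy", "cx", "cy" (pixels), "D" ([k1, k2, p1, p2, k3] as OpenCV has them; the pictures are not rectified), "T" (4x4, takes a point from camera to world coordinates). Camera axes: x right, y down, z forward; pixel columns grow to the right and rows downward; lengths in m; the calibration is good to about 2 mm. A picture is of the moment at which its call begins. calibration takes no time and is no camera call.
- manip.job_done(): hands the job in, once; it reports no verdict.
Trained networks look in the newest picture that a camera, given by its name, has taken for a name from the list of things; names that differ only in an ending like _2 or _b are one class to them, and where a whole thing is asked for, a point or a joint stands for the part that bears it (a point fixed in the world has none). Each returns a list of dicts, best first, with "confidence" (0 to 1); they miss things now and then, are a little off and sometimes report something else, mostly with a low value. They report only what shows in the picture. A call takes as long as a camera call.
- manip.boxes_of(target, camera): "box" ([left, top, right, bottom] in pixels, round what is visible of it).
- manip.trace(target, camera): "pixels" (384x512 bool, what is visible of it) and "box" ([left, top, right, bottom] in pixels, round what is visible of it).
The state is a dict: "time": time; "q": joint angles; "joint_velocities": joint speeds; "joint_efforts": joint torques, N m; "ee_pos": TCP position; "tcp_rot": TCP orientation; "ft_force": force on the tool from outside, world axes, zero at the start; "moment": the same for the moment, N m; "grip_width": finger opening in m.
Only numpy, scipy, OpenCV 4.12 (cv2) and the standard library are available. Lean on these libraries where they do the work, as an engineer would, in place of code of your own. Each camera call takes 0.05 s, during which the arm holds its last target.

## Working session

There is one attempt and no reset: what is moved stays moved. The work goes in short steps, Python scripts to look and compute and a tool call to move; the robot and the scene stay as the last step left them, time stands still between calls to the robot, and variables do not carry over. Pictures are saved under pics/ and viewed, and the job is handed in when it is done.

Besides the shell and the picture viewer there is one more tool, called after "Call:" as name([rows], argument=value, ...), one row to a line, values as JSON. play_rows: Moves the arm, as the interface text tells. Its arguments: {"type":"object","properties":{"deltas":{"type":"array"},"grip_force":{"type":"number"}},"required":["deltas"]}

```bash
mkdir -p pics; ls; python3 - <<'E'
from rig import manip
import cv2
s=manip.state(); print(s)
for c in ("side","top"):
    im=manip.get_image(c); cv2.imwrite(f"pics/{c}0.png",im[...,::-1])
    k=manip.calibration(c); print(c,k)
    for t in ("block","case","lid"):
        r=manip.boxes_of(t,c); print(t,[(round(x["confidence"],2),[int(v) for v in x["box"]]) for x in r])
print(manip.tcp_to_grasp, manip.state()["time"])
E
```

```text
pics
{'time': 0.0, 'q': array([-6.88852852e+01,  3.02771205e+00,  8.03151039e+01, -4.85544853e-04,
        9.67499824e+01, -4.02832550e+00]), 'joint_velocities': array([-0.02190865,  0.03308808, -0.06567899, -0.02229673, -0.0677921 ,
       -0.03215287]), 'joint_efforts': array([-2.07541086e-05, -3.81669545e+01, -3.60188735e+01, -1.18256485e-04,
        6.20935753e-03, -3.38356892e-05]), 'ee_pos': array([ 0.22296328, -0.47495511,  0.23044956]), 'tcp_rot': array([[ 9.05250338e-01,  4.24878189e-01, -5.91302306e-04],
       [ 4.24878587e-01, -9.05249089e-01,  1.50786338e-03],
       [ 1.05382386e-04, -1.61622552e-03, -9.99998688e-01]]), 'ft_force': array([ 0.04710403, -0.50606487, -0.50174499]), 'moment': array([ 0.00987282, -0.01028217, -0.00368089]), 'grip_width': 0.0853062187198081}
side {'fx': 420.1115046688453, 'fy': 420.1115046688453, 'cx': 257.13446551222836, 'cy': 193.8938490857563, 'D': array([-0.08597848,  0.        ,  0.        ,  0.        ,  0.        ]), 'T': array([[ 0.97006667, -0.16771999,  0.17561508,  0.36350907],
       [-0.24268784, -0.64408438,  0.72543637, -0.9032
[... 153 characters left out ...]
2, 259, 278])]
case [(0.58, [216, 150, 290, 244]), (0.54, [255, 146, 290, 219])]
lid [(0.91, [251, 145, 295, 221])]
top {'fx': 481.0545202083676, 'fy': 481.0545202083676, 'cx': 253.11698696157316, 'cy': 199.0607535202017, 'D': array([-0.12921768,  0.        ,  0.        ,  0.        ,  0.        ]), 'T': array([[ 0.01727537, -0.98333288,  0.18099176,  0.29081783],
       [-0.99984205, -0.0162337 ,  0.0072352 ,  0.02463421],
       [-0.00417644, -0.18108816, -0.983458  ,  1.63480188],
       [ 0.        ,  0.        ,  0.        ,  1.        ]])}
block [(0.56, [319, 219, 325, 230]), (0.19, [222, 167, 286, 198])]
case [(0.94, [221, 170, 292, 233])]
lid [(0.78, [219, 171, 284, 196])]
0.0187 0.4
```

```bash
python3 - <<'E'
import cv2
a=cv2.imread("pics/side0.png"); b=cv2.imread("pics/top0.png")
cv2.imwrite("pics/s1.png",cv2.resize(a[120:310,140:390],None,fx=3.1,fy=3.1,interpolation=3))
cv2.imwrite("pics/t1.png",cv2.resize(b[140:290,180:380],None,fx=4,fy=4,interpolation=3))
E
```

```text
(no output)
```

View pics/s1.png

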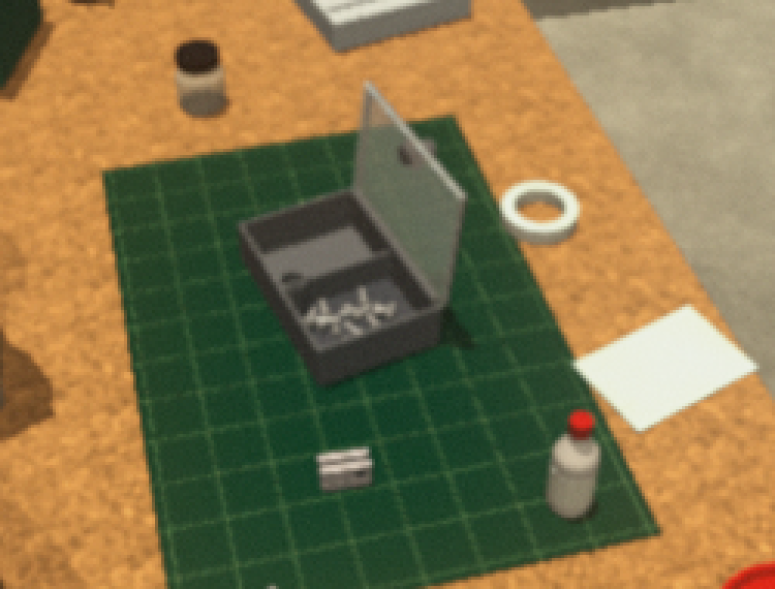

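View pics/t1.png

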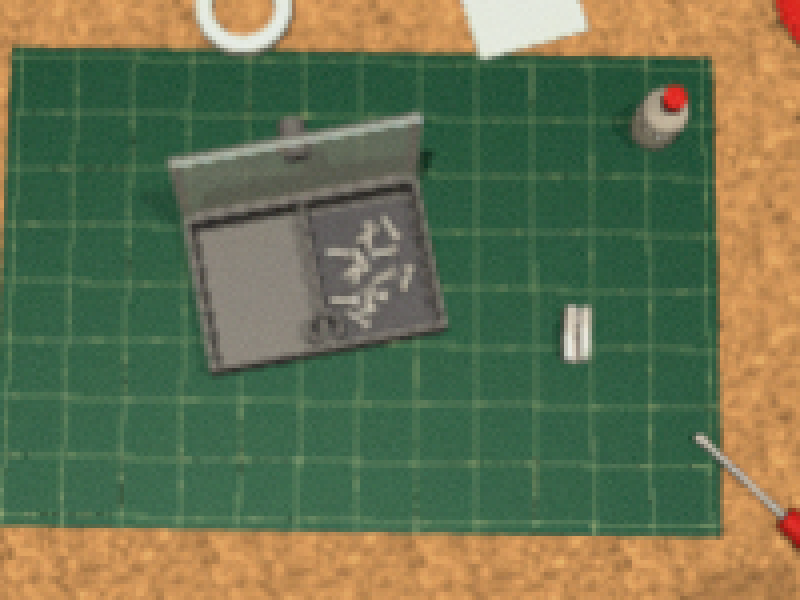

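View pics/top0.png

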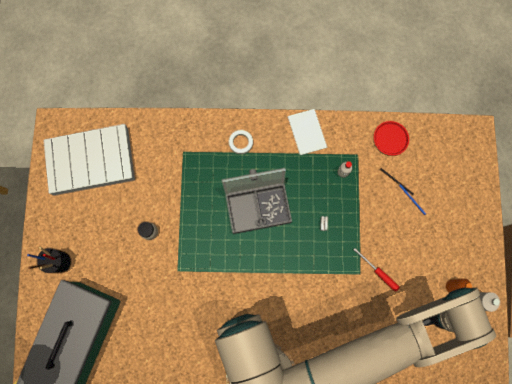

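The top view shows the block at about (324,223) with its slot roughly along world x. The case spans about (225..292, 180..233) with its lid upright. Next I'll measure both in both views.

```bash
cat > h.py <<'E'
import numpy as np, cv2
from rig import manip
def proj(c,P):
    k=manip.calibration(c); T=np.linalg.inv(k["T"]); P=np.asarray(P,float).reshape(-1,3)
    K=np.array([[k["fx"],0,k["cx"]],[0,k["fy"],k["cy"]],[0,0,1]])
    return cv2.projectPoints(P,cv2.Rodrigues(T[:3,:3])[0],T[:3,3],K,k["D"])[0].reshape(-1,2)
def ray(c,uv):
    k=manip.calibration(c)
    K=np.array([[k["fx"],0,k["cx"]],[0,k["fy"],k["cy"]],[0,0,1]])
    p=cv2.undistortPoints(np.array(uv,float).reshape(-1,1,2),K,k["D"]).reshape(-1,2)
    d=np.c_[p,np.ones(len(p))]@k["T"][:3,:3].T
    return k["T"][:3,3],d
def atz(c,uv,z):
    o,d=ray(c,uv); return o+d*((z-o[2])/d[:,2])[:,None]
def place(P,x,y,yaw):
    c,s=np.cos(yaw),np.sin(yaw); P=np.asarray(P,float)
    return P@np.array([[c,-s,0],[s,c,0],[0,0,1]]).T+[x,y,0]
E
python3 - <<'E'
from h import *
for c in ("side","top"):
    im=manip.get_image(c)
    for t in ("block","case"):
        r=manip.trace(t,c)
        for i,x in enumerate(r[:2]):
            print(c,t,round(x["confidence"],2),x["pixels"].sum(),x["box"])
            np.save(f"{c}_{t}_{i}.npy",x["pixels"])
    cv2.imwrite(f"{c}.png",im[...,::-1])
a=cv2.imread("side.png");b=cv2.imread("top.png")
cv2.imwrite("pics/s2.png",cv2.resize(a[140:250,210:300],None,fx=5.4,fy=5.4,interpolation=2))
cv2.imwrite("pics/t2.png",cv2.resize(b[165:240,215:300],None,fx=8,fy=8,interpolation=2))
cv2.imwrite("pics/bl.png",np.hstack([cv2.resize(a[252:292,230:270],None,fx=10,fy=10,interpolation=2),cv2.resize(b[203:243,304:344],None,fx=10,fy=10,interpolation=2)]))
E
```

```text
side case 0.89 3993 [215.5, 147.3, 289.9, 243.5]
top block 0.63 47 [320.3, 215.8, 322.6, 227.0]
top case 0.67 3490 [222.6, 169.0, 291.2, 235.0]
```

View pics/s2.png

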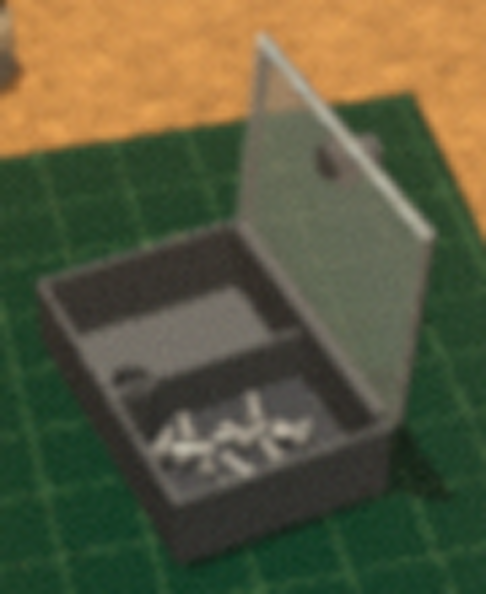

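View pics/t2.png

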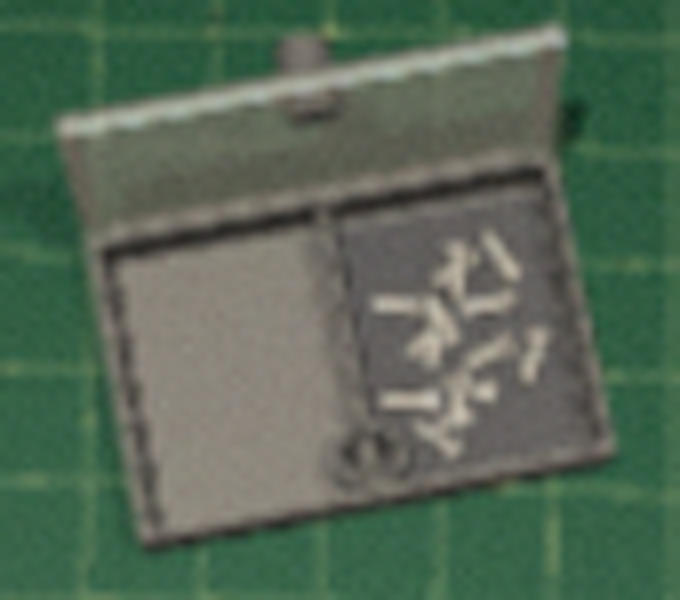

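View pics/bl.png

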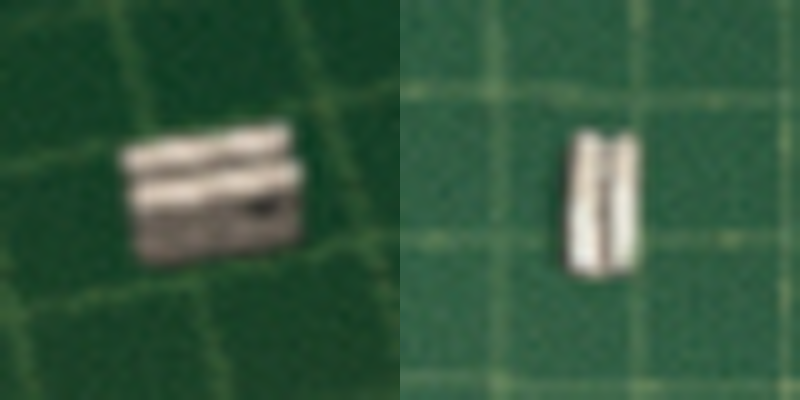

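The case's front corners, back corners and lid edge all show clearly in both crops. The block mask from the network is poor, so I'll segment it by colour and fit the models jointly.

```bash
cat > fit.py <<'E'
from h import *
from scipy.optimize import least_squares, minimize
import itertools
def pk(off,s,pts): return (np.array(pts,float)+.5)/s-.5+np.array(off)
S=pk((210,140),5.4,[(40,284),(177,502),(188,560),(262,38),(432,237),(240,224)])
T=pk((215,165),8,[(145,536),(612,446),(62,127),(565,35)])
L=0.132
def pts(p):
    x,y,yaw,th=p
    FL=[-.065,.1,.05];FR=[-.065,-.1,.05];FRb=[-.065,-.1,0];BL=[.065,.1,.05]
    ex,ez=.065-L*np.cos(th),.05+L*np.sin(th)
    E1=[ex,.1,ez];E2=[ex,-.1,ez]
    return place([FL,FR,FRb,E1,E2,BL],x,y,yaw),place([FL,FR,E1,E2],x,y,yaw)
def res(p):
    a,b=pts(p); return np.r_[(proj("side",a)-S).ravel(),(proj("top",b)-T).ravel()]
r=least_squares(res,[.55,0,.1,1.6],loss="soft_l1"); print("case",r.x, np.degrees(r.x[2]));print(res(r.x).reshape(-1,2).round(1))
# block
box=np.array(list(itertools.product([-.022,.022],[-.01,.01],[0,.028])))
M={}
for c,(u0,v0,u1,v1) in dict(side=(230,255,275,285),top=(312,208,336,238)).items():
    im=cv2.imread(f"{c}.png").astype(int); g=im[...,1]-im[...,2]  # green-red
    m=np.zeros(g.shape,np.float32); sub=g[v0:v1,u0:u1]; 
    m[v0:v1,u0:u1]=np.clip((np.median(sub)-sub)/ (np.median(sub)+ 5),0,1); m[m<.4]=0; M[c]=m; print(c,np.median(sub),m.sum())
    ys,xs=np.nonzero(m>.5);print(xs.min(),xs.max(),ys.min(),ys.max(), atz(c,[(np.average(xs),np.average(ys))],.014))
def cost(p):
    t=0
    for c in M:
        h=cv2.convexHull(proj(c,place(box,*p)).astype(np.float32))[:,0]
        K=8; img=np.zeros((384*0+60*K,60*K),np.uint8); o=np.array([225,240]) if c=="side" else np.array([295,195])
        cv2.fillConvexPoly(img,np.round((h-o+.5)*K*16-8).astype(np.int32),255,shift=4)
        q=cv2.resize(img,(60,60),interpolation=cv2.INTER_AREA)/255.
        t+=np.abs(q-M[c][o[1]:o[1]+60,o[0]:o[0]+60]).sum()
    return t
import sys
best=None
o=atz("top",[(324.2,223.2)],.02)[0]; print(o)
for yaw in np.radians([-15,-8,0,8,15]):
    m=minimize(cost,[o[0],o[1],yaw],method="Nelder-Mead",options=dict(initial_simplex=[[o[0],o[1],yaw],[o[0]+.008,o[1],yaw],[o[0],o[1]+.008,yaw],[o[0],o[1],yaw+.1]],xatol=1e-4))
    print(m.x,np.degrees(m.x[2]),m.fun)
E
python3 fit.py
```

```text
case [0.55868508 0.01756684 0.20399975 1.68664065] 11.688324531856374
[[-0.2 -0.7]
 [ 0.2  0.4]
 [-1.3  1.2]
 [-0.6 -0.8]
 [-0.6 -0.1]
 [-0.4 -1.2]
 [-0.1 -0.9]
 [ 0.7 -0.8]
 [ 0.  -0.5]
 [ 0.4 -0.7]]
side 39.0 214.93181
242 259 264 278 [[ 0.51212064 -0.20441928  0.014     ]]
top 43.0 100.729164
320 327 216 230 [[ 0.50980027 -0.20430626  0.014     ]]
[ 0.50876936 -0.20590266  0.02      ]
[ 0.51164075 -0.2046681  -0.05623971] -3.2222978958196387 27.67154639819089
[ 0.51164419 -0.20465873 -0.05499563] -3.1510176342882756 27.64534315712312
[ 0.51161948 -0.20453914 -0.05228828] -2.9958979193649933 27.92395276111715
[ 0.51163105 -0.20466708 -0.05340833] -3.060071668696183 27.830726390492686
[ 0.51166202 -0.20464178 -0.05429249] -3.1107307697385895 27.785806642326655
```

The block fits at (0.5115, -0.2045) with yaw -3.1°. The case fits at (0.559, 0.018) with yaw 11.7° and the lid at about 1.69 rad. Residuals are around 1 px. I'll move above the block.

Call:
play_rows([
  [[0,0,0.49],[37.6,-12.2,13],0],
  [[0,0,0.49],[37.6,-12.2,13],0],
  [[0,0,0.49],[37.6,-12.2,13],0],
  [[0,0,0.49],[37.6,-12.2,13],0],
  [[0,0,0.49],[37.6,-12.2,13],0],
  [[0,0,0.49],[37.6,-12.2,13],0],
  [[0,0,0.49],[37.6,-12.2,13],0],
  [[0,0,0.49],[37.6,-12.2,13],0],
  [[0,0,0.49],[37.6,-12.2,13],0],
  [[0,0,0.49],[37.6,-12.2,13],0],
  [[0,0,0.49],[37.6,-12.2,13],0],
  [[0,0,0.49],[37.6,-12.2,13],0],
])

```text
time: 1.9
ee_pos: [0.5114, -0.2059, 0.1018]
tcp_rot: [[0.999, -0.052, 0.001], [-0.052, -0.999, -0.001], [0.001, 0.001, -1.0]]
ft_force: [-0.7, -0.0, 0.8]
grip_width: 0.0854
```

Call:
play_rows([
  [[0,0,0],[0,-0.1,4],0],
  [[0,0,0],[0,-0.1,7],0],
  [[0,0,0],[0,-0.1,9],0],
  [[0,0,0],[0,-0.1,9.7],0],
  [[0,0,0],[0,-0.1,9.7],0],
  [[0,0,0],[0,-0.1,9.7],255],
  [[0,0,0],[0,-0.1,9.7],255],
  [[0,0,0],[0,-0.1,9.7],255],
  [[0,0,0],[0,-0.1,9.7],255],
  [[0,0,0],[0,-0.1,9.7],255],
  [[0,0,0],[0,-0.1,9.7],255],
  [[0,0,0],[0,-0.1,9.7],255],
  [[0,0,0],[0,-0.1,9.7],255],
], grip_force=40)

```text
time: 3.2
ee_pos: [0.5121, -0.2043, 0.005]
tcp_rot: [[0.999, -0.051, 0.001], [-0.051, -0.999, -0.001], [0.001, 0.001, -1.0]]
ft_force: [-0.6, 1.0, 6.3]
grip_width: 0.0193
```

Call:
play_rows([
  [[0,0,0],[0,0,-3],255],
  [[0,0,0],[0,0,-7],255],
  [[0,0,0],[0,0,-11],255],
  [[0,0,-0.255],[1.3,-26.9,-11],255],
  [[0,0,-0.255],[1.3,-26.9,-11],255],
  [[0,0,-0.255],[1.3,-26.9,-11],255],
  [[0,0,-0.255],[1.3,-26.9,-11],255],
  [[0,0,-0.255],[1.3,-26.9,-11],255],
  [[0,0,-0.255],[1.3,-26.9,-11],255],
  [[0,0,-0.255],[1.3,-26.9,-11],255],
  [[0,0,-0.255],[1.3,-26.9,-11],255],
])

```text
time: 4.3
ee_pos: [0.5381, 0.0637, 0.1136]
tcp_rot: [[0.979, 0.203, -0.001], [0.203, -0.979, -0.001], [-0.001, 0.0, -1.0]]
ft_force: [-0.6, 1.1, -1.4]
grip_width: 0.019
```

```bash
python3 - <<'E'
from h import *
a=manip.get_image("side")[...,::-1];b=manip.get_image("top")[...,::-1]
cv2.imwrite("pics/m1.png",np.hstack([cv2.resize(a[110:250,190:310],None,fx=3.3,fy=3.3,interpolation=2),cv2.resize(b[120:260,200:320],None,fx=3.3,fy=3.3,interpolation=2)]))
s=manip.state();print(s["ee_pos"],s["grip_width"],s["ft_force"])
E
```

```text
[0.5382472  0.06273682 0.1139227 ] 0.019248349614609663 [ 0.12061132 -0.42057978 -0.67983035]
```

View pics/m1.png

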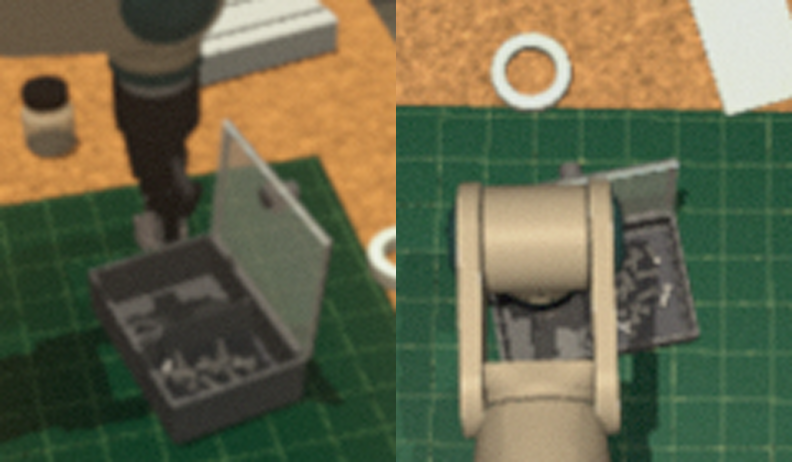

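The block is held at side-crop (150,232), above the left compartment and clear of the lid. I'll lower it.

Call:
play_rows([
  [[0,0,0],[0,0,3],255],
  [[0,0,0],[0,0,6],255],
  [[0,0,0],[0,0,8.5],255],
  [[0,0,0],[0,0,9.5],255],
  [[0,0,0],[0,0,9.9],255],
  [[0,0,0],[0,0,10.1],255],
  [[0,0,0],[0,0,10.1],255],
])

```text
time: 5.1
ee_pos: [0.5392, 0.0637, 0.0144]
tcp_rot: [[0.979, 0.202, 0.002], [0.202, -0.979, 0.0], [0.002, 0.0, -1.0]]
ft_force: [-0.1, -0.5, -0.6]
grip_width: 0.0194
```

Call:
play_rows([
  [[0,0,0],[0,0,0.1],255],
  [[0,0,0],[0,0,0.2],255],
  [[0,0,0],[0,0,0.25],255],
  [[0,0,0],[0,0,0.25],255],
])

```text
time: 5.5
ee_pos: [0.5384, 0.0639, 0.0109]
tcp_rot: [[0.979, 0.203, 0.0], [0.203, -0.979, -0.0], [0.0, 0.0, -1.0]]
ft_force: [0.0, -0.7, 0.0]
grip_width: 0.019
```

Call:
play_rows([
  [[0,0,0],[0,0,0.1],255],
  [[0,0,0],[0,0,0.15],255],
  [[0,0,0],[0,0,0.15],255],
])

```text
time: 5.8
ee_pos: [0.5384, 0.0639, 0.0092]
tcp_rot: [[0.979, 0.202, -0.0], [0.202, -0.979, -0.0], [-0.0, 0.0, -1.0]]
ft_force: [-0.6, 0.1, -0.8]
grip_width: 0.0192
```

Call:
play_rows([
  [[0,0,0],[0,0,0.06],255],
  [[0,0,0],[0,0,0.1],255],
  [[0,0,0],[0,0,0.1],255],
])

```text
time: 6.1
ee_pos: [0.5385, 0.0639, 0.009]
tcp_rot: [[0.979, 0.202, 0.0], [0.202, -0.979, -0.0], [0.0, 0.0, -1.0]]
ft_force: [-2.8, 0.1, 4.9]
grip_width: 0.0195
```

Contact with the floor. Releasing partway and lifting out.

Call:
play_rows([
  [[0,0,0],[0,0,0],150],
  [[0,0,0],[0,0,0],150],
  [[0,0,0],[0,0,0],150],
  [[0,0,0],[0,0,0],150],
  [[0,0,0],[0,0,0],150],
  [[0,0,0],[0,0,-2],150],
  [[0,0,0],[0,0,-5],150],
  [[0,0,0],[0,0,-10],150],
  [[0,0,0],[0,0,-15],150],
  [[0,0,0],[0,0,-20],150],
  [[0,0,0],[0,0,-25],255],
  [[0,0,0],[0,0,-25],255],
  [[0,0,0],[0,0,-25],255],
])

```text
time: 7.4
ee_pos: [0.5388, 0.0639, 0.2594]
tcp_rot: [[0.979, 0.202, 0.003], [0.202, -0.979, 0.0], [0.003, 0.0, -1.0]]
ft_force: [0.1, 0.1, -1.0]
grip_width: -0.0002
```

```bash
python3 - <<'E'
from h import *
a=manip.get_image("side")[...,::-1];b=manip.get_image("top")[...,::-1]
cv2.imwrite("pics/m2.png",np.hstack([cv2.resize(a[110:250,190:310],None,fx=3.3,fy=3.3,interpolation=2),cv2.resize(b[120:260,200:320],None,fx=3.3,fy=3.3,interpolation=2)]))
E
```

```text
(no output)
```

View pics/m2.png

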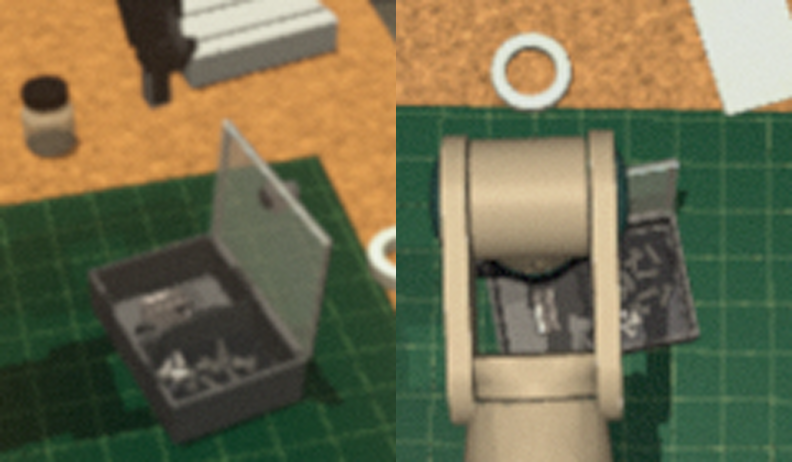

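The block stands upright in the left compartment at side-crop (165,305) and top-crop (545,310). Next I'll go over and behind the lid.

Call:
play_rows([
  [[0,0,0],[5,0,0],255],
  [[0,0,0],[10,0,0],255],
  [[0,0,0],[13.5,0,0],255],
  [[0,0,0],[13.5,0,0],255],
  [[0,0,0],[13.5,0,4],255],
  [[0,0,0],[13.5,0,8],255],
  [[0,0,0],[13.5,0,10.5],255],
  [[0,0,0],[13.5,0,10.5],255],
])

```text
time: 8.3
ee_pos: [0.6674, 0.0908, 0.1464]
tcp_rot: [[0.979, 0.202, -0.012], [0.202, -0.979, -0.001], [-0.012, -0.001, -1.0]]
ft_force: [-0.4, -0.3, -0.6]
grip_width: 0.0002
```

```bash
python3 - <<'E'
from h import *
a=manip.get_image("side")[...,::-1];b=manip.get_image("top")[...,::-1]
cv2.imwrite("pics/m3.png",np.hstack([cv2.resize(a[110:250,190:310],None,fx=3.3,fy=3.3,interpolation=2),cv2.resize(b[120:260,200:320],None,fx=3.3,fy=3.3,interpolation=2)]))
p=manip.state()["ee_pos"];d=p[:2]-[.5587,.0176];c,s=np.cos(.204),np.sin(.204);print("case frame",c*d[0]+s*d[1],-s*d[0]+c*d[1],p[2])
E
```

```text
case frame 0.12400232670146663 0.04942718913208578 0.15332609129273303
```

View pics/m3.png

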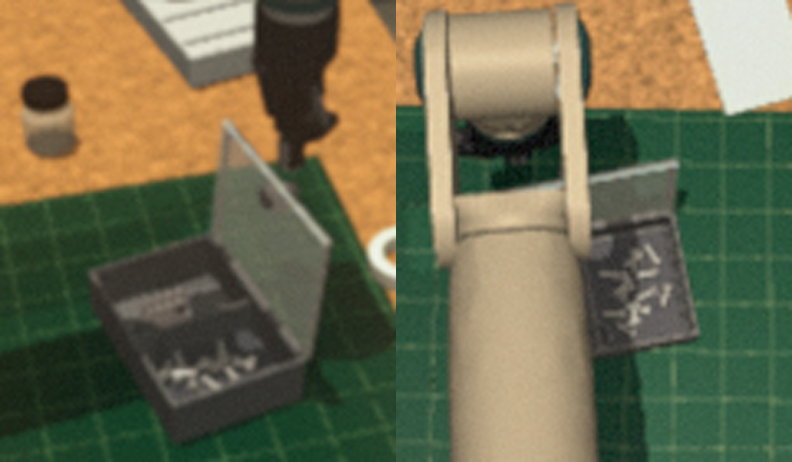

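The closed fingers are behind the lid and off to the left of the plunger. I'll push the lid over along its arc.

Call:
play_rows([
  [[0,0,0],[-1.5,0,0],255],
  [[0,0,0],[-2.8,0,0],255],
  [[0,0,0],[-4.2,0,0],255],
  [[0,0,0],[-5.6,0,0],255],
  [[0,0,0],[-7.0,0,0],255],
  [[0,0,0],[-8.5,0,0.5],255],
  [[0,0,0],[-10.0,0,1.2],255],
  [[0,0,0],[-11.0,0,1.8],255],
  [[0,0,0],[-11.7,0,2.4],255],
  [[0,0,0],[-12.5,0,3.1],255],
  [[0,0,0],[-13.1,0,3.9],255],
  [[0,0,0],[-13.1,0,3.9],255],
])

```text
time: 9.6
ee_pos: [0.5417, 0.0646, 0.1139]
tcp_rot: [[0.979, 0.202, -0.001], [0.202, -0.979, -0.0], [-0.001, -0.0, -1.0]]
ft_force: [1.1, -0.2, 0.3]
grip_width: 0.0001
```

```bash
python3 - <<'E'
from h import *
a=manip.get_image("side")[...,::-1]
cv2.imwrite("pics/m4.png",cv2.resize(a[110:250,190:310],None,fx=4,fy=4,interpolation=2))
E
```

```text
(no output)
```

View pics/m4.png

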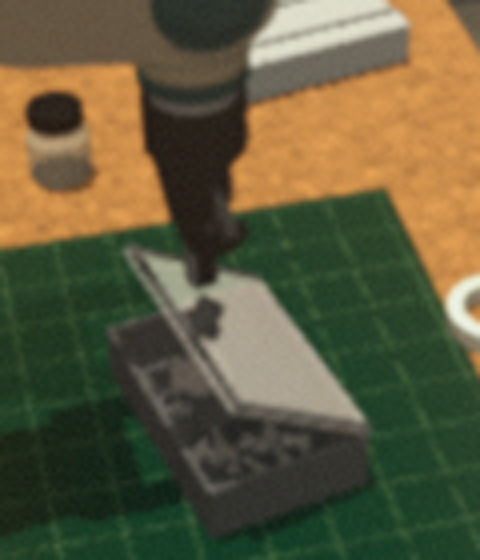

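The lid is about half shut and falling. I'll lift and let it close.

Call:
play_rows([
  [[0,0,0],[0,0,-4],255],
  [[0,0,0],[0,0,-8],255],
  [[0,0,0],[0,0,-12],255],
  [[0,0,0],[-5,0,-16],255],
  [[0,0,0],[-10,0,-18],255],
  [[0,0,0],[-15,0,-18],255],
  [[0,0,0],[-17,0,-18],255],
  [[0,0,0],[-17,0,-18],255],
  [[0,0,0],[-17,0,-18],255],
  [[0,0,0],[-17,0,-18],255],
  [[0,0,0],[-17,0,-18],255],
  [[0,0,0],[-17,0,-18],255],
])

```text
time: 10.85
ee_pos: [0.3764, 0.0304, 0.2938]
tcp_rot: [[0.979, 0.203, -0.001], [0.203, -0.979, -0.0], [-0.001, -0.0, -1.0]]
ft_force: [-0.3, -0.1, -0.0]
grip_width: 0.0003
```

```bash
python3 - <<'E'
from h import *
a=manip.get_image("side")[...,::-1];b=manip.get_image("top")[...,::-1]
cv2.imwrite("side2.png",a);cv2.imwrite("top2.png",b)
cv2.imwrite("pics/m5.png",np.hstack([cv2.resize(a[150:250,200:300],None,fx=4,fy=4,interpolation=2),cv2.resize(b[150:250,210:310],None,fx=4,fy=4,interpolation=2)]))
X=.5587,.0176,.204
for h in (.056,.071,.081,.091):
    P=place([[-.047,0,h]],*X); print(h,P,proj("side",P),proj("top",P))
print("side crop",(proj("side",place([[-.067,.1,.056],[-.067,-.1,.056],[.065,.1,.056],[.065,-.1,.056],[-.047,0,.091]],*X))-[200,150])*4)
print("top crop",(proj("top",place([[-.067,.1,.056],[-.067,-.1,.056],[.065,.1,.056],[.065,-.1,.056],[-.047,0,.091]],*X))-[210,150])*4)
for c in("side","top"):print([(round(x["confidence"],2),x["box"]) for x in manip.boxes_of("plunger",c)])
E
```

```text
0.056 [[0.51267459 0.00807836 0.056     ]] [[234.34264282 207.86170246]] [[261.26352395 219.59706151]]
0.071 [[0.51267459 0.00807836 0.071     ]] [[234.11852716 204.24335704]] [[261.32070361 218.96145983]]
0.081 [[0.51267459 0.00807836 0.081     ]] [[233.96729294 201.79891031]] [[261.35941983 218.53106669]]
0.091 [[0.51267459 0.00807836 0.091     ]] [[233.81457797 199.32825669]] [[261.39862368 218.09522899]]
side crop [[ 64.14249951 161.05352878]
 [167.42734725 326.8585949 ]
 [214.48504877 113.90956388]
 [330.67529751 269.01345784]
 [135.25831187 197.31302675]]
top crop [[ 90.56626099 324.32636978]
 [328.15113789 279.55186885]
 [ 62.4594924  170.10749303]
 [296.77380768 126.57719119]
 [205.59449471 272.38091597]]
[(0.49, [230.9, 202.2, 239.1, 208.9])]
[]
```

View pics/m5.png

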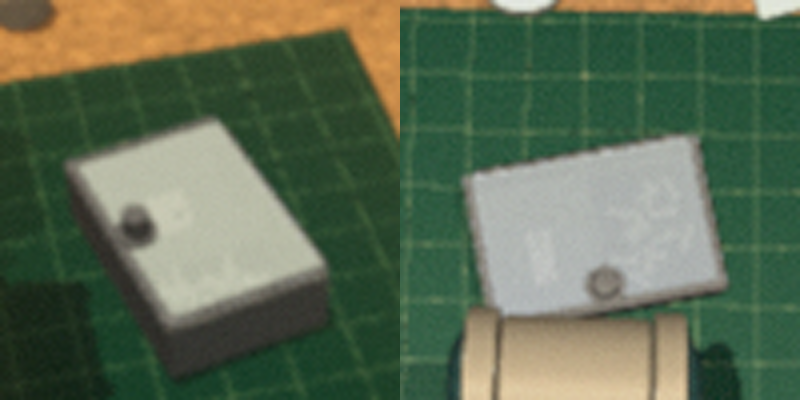

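The lid is flat shut and matches the predicted outline. The plunger shows at side-crop (137,222) and top-crop (605,282). I'll zoom in to refine its position.

```bash
python3 - <<'E'
from h import *
a=cv2.imread("side2.png");b=cv2.imread("top2.png")
A=cv2.resize(a[190:220,220:250],None,fx=13,fy=13,interpolation=2);B=cv2.resize(b[205:235,246:276],None,fx=13,fy=13,interpolation=2)
X=.5587,.0176,.204
for img,c,o in((A,"side",(220,190)),(B,"top",(246,205))):
  for r,h,col in((.017,.060,(0,255,255)),(.011,.075,(0,0,255))):
    t=np.linspace(0,6.283,40);P=place(np.c_[-.047+r*np.cos(t),r*np.sin(t),0*t+h],*X)
    q=(proj(c,P)-o+.5)*13-.5
    cv2.polylines(img,[q.round().astype(np.int32)],True,col,1)
cv2.imwrite("pics/m6.png",np.hstack([A,B]))
E
```

```text
(no output)
```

View pics/m6.png

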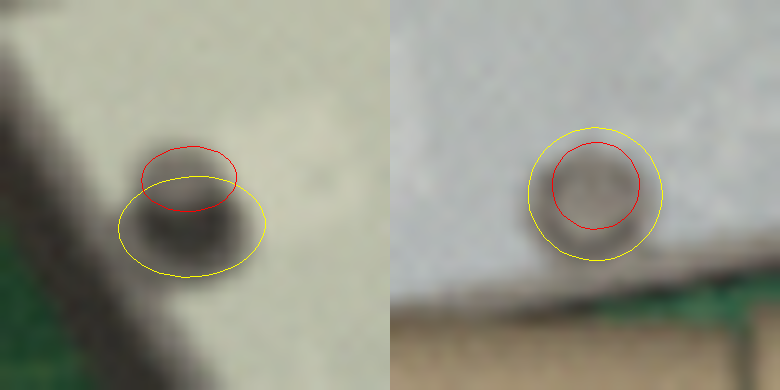

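Call:
play_rows([
  [[0,0,0],[4,1.5,0],255],
  [[0,0,0],[8,3,3],255],
  [[0,0,0],[12.7,4.9,6],255],
  [[0,0,0],[12.7,4.9,10],255],
  [[0,0,0],[12.7,4.9,14],255],
  [[0,0,0],[12.7,4.9,17.5],255],
  [[0,0,0],[12.7,4.9,18.9],255],
  [[0,0,0],[12.7,4.9,18.9],255],
  [[0,0,0],[12.7,4.9,18.9],255],
  [[0,0,0],[12.7,4.9,18.9],255],
])

```text
time: 12.05
ee_pos: [0.5115, 0.008, 0.1078]
tcp_rot: [[0.979, 0.202, 0.004], [0.202, -0.979, -0.0], [0.004, 0.001, -1.0]]
ft_force: [0.3, 0.7, -0.5]
grip_width: -0.0001
```

```bash
python3 - <<'E'
from h import *
a=manip.get_image("side")[...,::-1]
cv2.imwrite("pics/m7.png",cv2.resize(a[150:250,190:290],None,fx=5,fy=5,interpolation=2))
s=manip.state();print(s["ee_pos"],s["ft_force"])
E
```

```text
[0.51135601 0.00798057 0.10762678] [-0.2452529  -0.04028034  0.41874656]
```

View pics/m7.png

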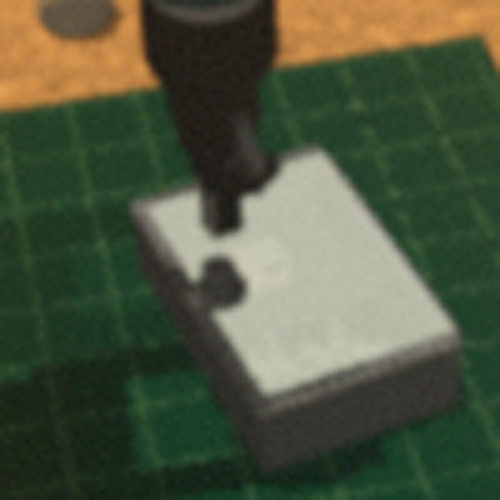

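The fingertip sits directly over the plunger, at (220,230) with the plunger at (222,268). I'll descend in small steps and watch the force.

Call:
play_rows([
  [[0,0,0],[0,0,0.4],255],
  [[0,0,0],[0,0,0.8],255],
  [[0,0,0],[0,0,1.2],255],
  [[0,0,0],[0,0,1.5],255],
  [[0,0,0],[0,0,1.5],255],
])

```text
time: 12.6
ee_pos: [0.5098, 0.008, 0.0895]
tcp_rot: [[0.979, 0.202, -0.001], [0.202, -0.979, -0.0], [-0.001, -0.0, -1.0]]
ft_force: [-0.3, 0.6, -0.1]
grip_width: 0.0
```

Call:
play_rows([
  [[0,0,0],[0,0,0.1],255],
  [[0,0,0],[0,0,0.2],255],
  [[0,0,0],[0,0,0.3],255],
])

```text
time: 12.9
ee_pos: [0.5102, 0.008, 0.0873]
tcp_rot: [[0.979, 0.202, 0.0], [0.202, -0.979, -0.0], [0.0, 0.0, -1.0]]
ft_force: [-0.4, 0.5, -0.5]
grip_width: -0.0002
```

Call:
play_rows([
  [[0,0,0],[0,0,0.1],255],
  [[0,0,0],[0,0,0.2],255],
  [[0,0,0],[0,0,0.3],255],
])

```text
time: 13.2
ee_pos: [0.5102, 0.008, 0.0842]
tcp_rot: [[0.979, 0.202, 0.0], [0.202, -0.979, -0.0], [0.0, 0.0, -1.0]]
ft_force: [-0.8, 0.5, 0.1]
grip_width: 0.0001
```

Call:
play_rows([
  [[0,0,0],[0,0,0.1],255],
  [[0,0,0],[0,0,0.2],255],
])

```text
time: 13.4
ee_pos: [0.5102, 0.008, 0.0822]
tcp_rot: [[0.979, 0.202, 0.0], [0.202, -0.979, -0.0], [0.0, 0.0, -1.0]]
ft_force: [-0.3, 0.1, -0.3]
grip_width: 0.0001
```

Call:
play_rows([
  [[0,0,0],[0,0,0.1],255],
  [[0,0,0],[0,0,0.2],255],
])

```text
time: 13.6
ee_pos: [0.5102, 0.008, 0.0802]
tcp_rot: [[0.979, 0.202, 0.0], [0.202, -0.979, -0.0], [0.0, 0.0, -1.0]]
ft_force: [-0.4, 0.0, -0.5]
grip_width: 0.0
```

Call:
play_rows([
  [[0,0,0],[0,0,0.05],255],
  [[0,0,0],[0,0,0.1],255],
])

```text
time: 13.8
ee_pos: [0.5102, 0.008, 0.0792]
tcp_rot: [[0.979, 0.202, 0.0], [0.202, -0.979, -0.0], [0.0, 0.0, -1.0]]
ft_force: [0.7, 0.2, -0.2]
grip_width: -0.0001
```

Call:
play_rows([
  [[0,0,0],[0,0,0.05],255],
  [[0,0,0],[0,0,0.1],255],
])

```text
time: 14.0
ee_pos: [0.5102, 0.008, 0.0783]
tcp_rot: [[0.979, 0.202, 0.0], [0.202, -0.979, -0.0], [0.0, 0.0, -1.0]]
ft_force: [-0.1, 0.3, -0.1]
grip_width: 0.0
```

Call:
play_rows([
  [[0,0,0],[0,0,0.05],255],
  [[0,0,0],[0,0,0.1],255],
])

```text
time: 14.2
ee_pos: [0.5102, 0.008, 0.0773]
tcp_rot: [[0.979, 0.202, 0.0], [0.202, -0.979, -0.0], [0.0, 0.0, -1.0]]
ft_force: [-0.3, 0.3, 2.5]
grip_width: -0.0004
```

Call:
play_rows([
  [[0,0,0],[0,0,0.05],255],
  [[0,0,0],[0,0,0.1],255],
])

```text
time: 14.4
ee_pos: [0.5103, 0.008, 0.0768]
tcp_rot: [[0.979, 0.202, 0.0], [0.202, -0.979, -0.0], [0.0, 0.0, -1.0]]
ft_force: [-2.6, 0.0, 5.8]
grip_width: -0.0
```

Contact is at z of about 0.0777, so the plunger stands about 21.7 mm. I expect the snap near 0.0687.

Call:
play_rows([
  [[0,0,0],[0,0,0.05],255],
  [[0,0,0],[0,0,0.1],255],
])

```text
time: 14.6
ee_pos: [0.5104, 0.0079, 0.0763]
tcp_rot: [[0.979, 0.202, 0.001], [0.202, -0.979, -0.0], [0.001, 0.0, -1.0]]
ft_force: [-4.4, -0.3, 8.5]
grip_width: -0.0001
```

Call:
play_rows([
  [[0,0,0],[0,0,0.05],255],
  [[0,0,0],[0,0,0.1],255],
])

```text
time: 14.8
ee_pos: [0.5104, 0.0079, 0.0755]
tcp_rot: [[0.979, 0.202, 0.001], [0.202, -0.979, -0.0], [0.001, 0.0, -1.0]]
ft_force: [-5.0, 0.1, 10.7]
grip_width: -0.0
```

Call:
play_rows([
  [[0,0,0],[0,0,0.05],255],
  [[0,0,0],[0,0,0.1],255],
])

```text
time: 15.0
ee_pos: [0.5104, 0.0079, 0.0746]
tcp_rot: [[0.979, 0.202, 0.001], [0.202, -0.979, -0.0], [0.001, 0.001, -1.0]]
ft_force: [-4.9, -0.5, 10.2]
grip_width: -0.0001
```

Call:
play_rows([
  [[0,0,0],[0,0,0.05],255],
  [[0,0,0],[0,0,0.1],255],
])

```text
time: 15.2
ee_pos: [0.5104, 0.0079, 0.0736]
tcp_rot: [[0.979, 0.202, 0.001], [0.202, -0.979, -0.0], [0.001, 0.001, -1.0]]
ft_force: [-4.3, -0.4, 10.4]
grip_width: -0.0
```

Call:
play_rows([
  [[0,0,0],[0,0,0.05],255],
  [[0,0,0],[0,0,0.1],255],
])

```text
time: 15.4
ee_pos: [0.5104, 0.0079, 0.0724]
tcp_rot: [[0.979, 0.202, 0.001], [0.202, -0.979, -0.0], [0.001, 0.001, -1.0]]
ft_force: [-2.7, -0.9, 8.0]
grip_width: 0.0002
```

Call:
play_rows([
  [[0,0,0],[0,0,0.05],255],
  [[0,0,0],[0,0,0.1],255],
])

```text
time: 15.6
ee_pos: [0.5103, 0.0079, 0.0711]
tcp_rot: [[0.979, 0.202, 0.001], [0.202, -0.979, -0.0], [0.001, 0.001, -1.0]]
ft_force: [-2.4, -0.2, 4.7]
grip_width: -0.0
```

Call:
play_rows([
  [[0,0,0],[0,0,0.05],255],
  [[0,0,0],[0,0,0.1],255],
])

```text
time: 15.8
ee_pos: [0.5102, 0.0079, 0.0694]
tcp_rot: [[0.979, 0.202, 0.0], [0.202, -0.979, -0.0], [0.0, 0.0, -1.0]]
ft_force: [-0.6, -1.5, 1.9]
grip_width: -0.0003
```

Call:
play_rows([
  [[0,0,0],[0,0,0.03],255],
  [[0,0,0],[0,0,0.05],255],
])

```text
time: 16.0
ee_pos: [0.51, 0.0081, 0.0684]
tcp_rot: [[0.979, 0.202, -0.0], [0.202, -0.979, 0.0], [-0.0, -0.0, -1.0]]
ft_force: [-0.1, -0.4, -0.2]
grip_width: 0.0001
```

Force has vanished at about 9.3 mm of travel. I'll take another 0.4 mm to be sure it's past the 9 mm point, then check.

Call:
play_rows([
  [[0,0,0],[0,0,0.02],255],
  [[0,0,0],[0,0,0.04],255],
  [[0,0,0],[0,0,0.04],255],
])

```text
time: 16.3
ee_pos: [0.5101, 0.008, 0.0682]
tcp_rot: [[0.979, 0.202, -0.0], [0.202, -0.979, -0.0], [-0.0, 0.0, -1.0]]
ft_force: [0.1, -0.9, -0.4]
grip_width: 0.0003
```

Call:
play_rows([
  [[0,0,0],[0,0,0.02],255],
  [[0,0,0],[0,0,0.03],255],
  [[0,0,0],[0,0,0.03],255],
])

```text
time: 16.6
ee_pos: [0.5102, 0.008, 0.0681]
tcp_rot: [[0.979, 0.202, 0.0], [0.202, -0.979, -0.0], [0.0, 0.0, -1.0]]
ft_force: [0.1, 0.4, -0.8]
grip_width: -0.0003
```

The snap is felt: the force is gone and stays gone. I'll retract, then probe lightly to confirm the plunger stays down.

Call:
play_rows([
  [[0,0,0],[0,0,-0.5],255],
  [[0,0,0],[0,0,-2],255],
  [[0,0,0],[0,0,-3],255],
  [[0,0,0],[0,0,-3],255],
  [[0,0,0],[0,0,-3],255],
  [[0,0,0],[0,0,-1.5],255],
  [[0,0,0],[0,0,-0.8],255],
  [[0,0,0],[0,0,-0.6],255],
  [[0,0,0],[0,0,-0.6],255],
])

```text
time: 17.5
ee_pos: [0.5098, 0.008, 0.0736]
tcp_rot: [[0.979, 0.202, -0.001], [0.202, -0.979, 0.0], [-0.001, -0.0, -1.0]]
ft_force: [-0.0, -0.7, 0.0]
grip_width: -0.0002
```

Call:
play_rows([
  [[0,0,0],[0,0,0.1],255],
  [[0,0,0],[0,0,0.2],255],
  [[0,0,0],[0,0,0.3],255],
  [[0,0,0],[0,0,0.3],255],
])

```text
time: 17.9
ee_pos: [0.5101, 0.008, 0.0711]
tcp_rot: [[0.979, 0.202, 0.0], [0.202, -0.979, -0.0], [0.0, 0.0, -1.0]]
ft_force: [0.1, -0.4, -0.4]
grip_width: 0.0
```

No force down to 0.071, where the plunger had resisted with 5–10 N before, so it's locked down. I'll retract and take a last look.

Call:
play_rows([
  [[0,0,0],[0,0,-4],255],
  [[0,0,0],[0,0,-9],255],
  [[0,0,0],[0,0,-14],255],
  [[0,0,0],[-5,0,-18],255],
  [[0,0,0],[-10,0,-22],255],
  [[0,0,0],[-14,0,-22],255],
  [[0,0,0],[-14,0,-22],255],
  [[0,0,0],[-14,0,-22],255],
])

```text
time: 18.7
ee_pos: [0.3723, -0.0206, 0.2929]
tcp_rot: [[0.979, 0.201, 0.005], [0.201, -0.979, -0.001], [0.004, 0.002, -1.0]]
ft_force: [0.7, -0.7, -0.9]
grip_width: -0.0
```

```bash
python3 - <<'E'
from h import *
a=manip.get_image("side")[...,::-1];b=manip.get_image("top")[...,::-1]
cv2.imwrite("pics/m8.png",np.hstack([cv2.resize(a[150:250,200:300],None,fx=4,fy=4,interpolation=2),cv2.resize(b[150:250,210:310],None,fx=4,fy=4,interpolation=2)]))
cv2.imwrite("pics/m9.png",b)
E
```

```text
(no output)
```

View pics/m8.png

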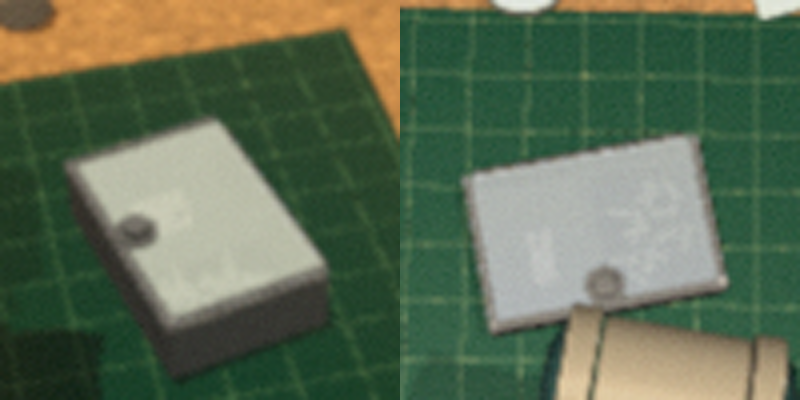

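View pics/m9.png

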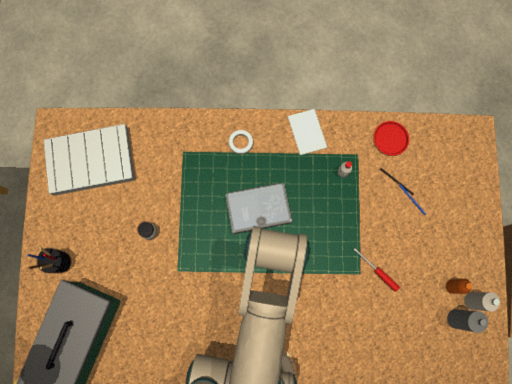

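The plunger now stands clearly lower, at side-crop (137,230). The lid is flat, the block shows through it on the left, and the bystanders are where they were. Handing in.

```bash
python3 -c "
from rig import manip
print(manip.job_done())"
```

```text
the job is handed in; nothing more can be done
None
```

I put the block upright in the left compartment at the bay point, closed the lid, and pressed the plunger until it snapped. I handed the job in at about 19 s.

- **Press:** the force I read between steps peaked at about 11 N upward (12 N in all), well under 2 kg. It fell to zero after about 9.3 mm of travel. I moved the commanded position about 0.7 mm further to be sure, and the force stayed at zero.
- **Lock check:** after lifting off, I probed the plunger again down to z = 0.071. I felt no force where it had pushed back with 5–10 N before, so it is staying down.
- **Final pictures:** the plunger is visibly lower, the lid is flat, and the block shows through the left side. The jar, glue, screwdriver and tape look unmoved.
- **What disagreed:** the network's outline of the block was poor in the top view and missing in the side view, so I located it by colour and a model fit instead. The shut lid's back edge appeared about 5 mm closer to the robot in the top view than my fit of the case predicted, which did not affect the job. I did not press on to feel the plunger's hard stop.

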